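Draw the ruler out through the tray's covered opening

TASK

The hinged cover of the stationery tray has come up at the front: first press it down until it lies flush and level on the tray, with the ruler still inside. Then take the ruler by the end that shows in the cover's opening and draw it out tilted through that opening, leaving the cover shut and everything else where it stands. Finish holding the ruler still in the air, all of it at least 8 cm above the cover; do not put it down or let go.

Things in the scene. Friction and masses are not known exactly. Their poses are not given: they have to be found in the camera images.
- tray: shallow white stationery tray, fixed to the worktop, 160 (x) x 310 (y) x 48 mm high without its cover; walls and floor 4 mm thick. Origin: centre of its underside. Its x axis points from the front long side to the back long side (where the cover is hinged), its y axis along its length towards the end that has the opening (the left end seen from the robot), z up. Inside depth from floor (z 4 mm) to the closed cover's underside (z 48 mm): 44 mm.
- cover (a joint): angle of the tray's flat grey cover plate, 160x310x4 mm, about its stiff hinge along the tray's back upper edge: 0 = flush and level on the rim (top at 52 mm above the worktop), it grows as the front edge rises, at most 0.3 rad. The hinge is stiff: the cover stays wherever it is left; pushing the front edge down takes about 4 N, and it stops firmly at 0.
- press_spot (a point): point on the cover's upper face, on its solid part, 12 mm in from the front edge and 60 mm from the tray's middle towards the end without the opening; moves with the cover: a good place to push it down.
- opening (a point): centre of the rectangular opening in the cover, at the height of the closed cover's top face (fixed to the tray): tray x 0, y 87.5 mm, z 52 mm. The opening measures 120 mm along tray x and 105 mm along tray y, so it spans tray y 35 to 140 mm. The rest of the cover is solid.
- ruler: pale wooden ruler, 210 mm long (its y axis), 26 mm wide (x), 9 mm thick (z), about 50 g, lying flat on the floor inside the tray along the tray's length. Origin: centre of its underside. Its +y end shows in the opening (50 to 80 mm of it is under the opening); the rest lies hidden under the solid part of the cover.
- ruler_near_end (a point): middle of the ruler's +y end face (the end that shows in the opening), half way up its thickness.
- ruler_far_end (a point): middle of the ruler's -y end face (the end hidden under the cover), half way up its thickness.
- tin_tea: low round food tin, 76 mm across, 58 mm high, at the right edge, loose; to be left alone. Origin: centre of its underside.
- jar_coffee: round jar with a red lid, 81 mm across, 163 mm high, at the right edge, loose; to be left alone. Origin: centre of its underside.
- mug_low_3: low white mug, 82x111x68 mm, at the right edge, towards the back, loose; to be left alone. Origin: centre of its underside.
- tape_roll: roll of tape lying flat, 104 mm across, 25 mm high, at the back left on the towel, loose; to be left alone. Origin: centre of its underside.
- sugar_tin: green lidded square tin, 87x87x110 mm, at the back right, loose; to be left alone. Origin: centre of its underside.
- pen_blue: slim pen, 145 mm long, lying at the left edge, towards the back, loose; to be left alone. Origin: centre of its underside.
- marker: thick marker, 135 mm long, lying near the front edge at the right, loose; to be left alone. Origin: centre of its underside.
- teaspoon_1: metal teaspoon, 130 mm long, lying at the left edge, loose; to be left alone. Origin: centre of its underside.

How it is judged (in metres and radians):
On the way, in this order (a step that is already met when the one before it is completed fails the run):
1. the cover is pressed flush while the ruler lies in the tray (value of joint cover below 0.02 rad and height (world z) of each of ruler_near_end, ruler_far_end below 0.04 m), for 0.2 s.
2. the ruler stands tilted through the opening, its near end above the closed cover and its far end still below it (value of joint cover below 0.03 rad and height (world z) of ruler_near_end above 0.065 m and height (world z) of ruler_far_end below 0.045 m), for 0.05 s.
At the end, for the whole second after the job is handed in: the cover is shut (within 0.03 rad), both ends of the ruler are at least 60 mm above the cover's top (112 mm above the worktop), the fingers hold it and nothing else touches it, and it is still (value of joint cover below 0.03 rad and height (world z) of each of ruler_near_end, ruler_far_end above 0.112 m and contact force between the fingers and ruler above 1 N and linear speed of ruler below 0.03 m/s and angular speed of ruler below 0.3 rad/s and contact force between ruler and tray below 0.1 N and contact force between ruler and tin_tea below 0.1 N and contact force between ruler and jar_coffee below 0.1 N and contact force between ruler and mug_low_3 below 0.1 N and contact force between ruler and tape_roll below 0.1 N and contact force between ruler and sugar_tin below 0.1 N and contact force between ruler and pen_blue below 0.1 N and contact force between ruler and marker below 0.1 N and contact force between ruler and teaspoon_1 below 0.1 N); the arm keeps its last pose, push and grip.
It fails at once if one of the things standing around is moved more than 30 mm (distance of any of tin_tea, jar_coffee, mug_low_3, tape_roll, sugar_tin, pen_blue, marker, teaspoon_1 from where it was at the start of the episode above 0.03 m).
It also fails if it takes over 53 s, if anything falls off the work surface, if the arm or the gripper's body presses on something with over 40 N, if the wrist force passes 120 N, or if a joint passes its speed limit or range.

ROBOT

A 6-joint arm with a two-finger parallel gripper is mounted at the origin on a cart in front of the work surface, level with it; the furniture and walls round the work are solid. World frame = base frame: x ahead of the robot, y to its left, z up, the work surface at z = 0. Lengths are in m, angles in degrees, forces in N, time in s.
With the tool pointing down it reaches from about 0.35 to 0.875 m from the base axis. Payload 4.2 kg.
Tool frame: the origin (TCP) lies midway between the tips of the shut fingers; the grasp point (between the pads) lies 19 mm behind it; z points along the fingers, y is the line along which they close (so a half turn about z gives the same grasp; the last joint's range is limited). The gripper opens to 87 mm and grips with 3 to 60 N. Pads are 19 mm wide; open, the fingers measure 117 mm over their backs; the gripper's body (75 mm by 190 mm) begins 51 mm behind the grasp point.
Start: joints at [85.061, 22.042, 0.453, 0, -68.411, -14.817], TCP at [0.211, 0.588, 0.223] pointing down, gripper open.
Joint ranges: [-179.83, 179.83], [-69.29, 118.12], [-61.27, 80.66], [-181.25, 117.63], [-171.15, -9.14], [-177.46, 177.46]. Speed limits (degrees/s): [159.86, 159.86, 180, 180, 180, 180].

INTERFACE

Orientations are given as [roll, pitch, yaw] about the fixed x, y, z axes, in that order (R = Rz(yaw) Ry(pitch) Rx(roll)).
In Python, from workcell import env gives the robot as it stands. The module is installed in compiled form; this text tells all that it offers. Calls block until the motion is done:
- env.goto(position, orientation): joint-space move of the TCP to a pose.
- env.move_straight(position, rotation=None, rate=0.15, force_limit=None): straight line of the TCP; rotation=None keeps the orientation; rate is the mean speed in m/s. With force_limit (N) it stops when the force on the tool has changed by that much, and returns True; else False.
- env.set_joints(angles): joint-space move.
- env.gripper_to(opening, grasp_force=None): opening from 0.0 (shut) to 1.0 (fully open); grasp_force is the grip in N (None keeps the last); returns when the fingers have stopped.
- env.dwell(seconds).
- env.inverse_kinematics(position, orientation): joint angles nearest the present ones, or None.
- env.read_state(): the state.
- env.grab_frame(name): name is "scene" or "top"; returns a dict with "image" (420x560x3 uint8, blue, green, red), "fx", "fy", "cx", "cy" (pixels), "D" ([k1, k2, p1, p2, k3] as OpenCV has them; the pictures are not rectified), "position" and "orientation" of the camera in the world. Camera axes: x right, y up, looking along -z (the intrinsics and any distortion apply to the point x, -y, -z); pixel columns grow to the right and rows downward; lengths in m; the calibration is good to about 2 mm. A picture is of the moment at which its call begins. There is no depth.
A pose or a line that the arm cannot do raises env.Unreachable and nothing moves.
- env.close_job(): hands the job in; it is judged then, once.
Trained networks look in a picture, given as the dict that the camera call returned (one of the last four; its "shot" number tells which), for a name from the list of things; names that differ only in an ending like _2 or _b are one class to them, and where a whole thing is asked for, a point or a joint stands for the part that bears it (a point fixed in the world has none). Each returns a list of dicts, best first, with "score" (0 to 1); they miss things now and then, are a little off and sometimes report something else, mostly with a low value. They report only what shows in the picture. A call takes as long as a camera call.
- env.search_frame(picture, thing): "xyz" ([x, y, z] in m, in world coordinates, good to about 4 mm: the middle of the surface that is visible of it).
- env.trace(picture, thing): "mask" (420x560 bool, what is visible of it).
The state is a dict: "clock": time; "joint_positions": joint angles; "qvel": joint speeds; "joint_torque": joint torques, N m; "position": TCP position; "tool_rot": TCP orientation; "force": force on the tool from outside, world axes, zero at the start; "wrist_torque": the same for the moment, N m; "opening": opening from 0.0 (shut) to 1.0 (fully open); "finger_force": force on a finger pad.
Only numpy, scipy, OpenCV 4.12 (cv2) and the standard library are available. Lean on these libraries where they do the work, as an engineer would, in place of code of your own. Each camera call takes 0.05 s, during which the arm holds its last target. There are 200 camera calls.

## Working session

There is one attempt and no reset: what is moved stays moved. The work goes in short steps, each a Python script; the robot and the scene stay as the last script left them, time stands still between calls to the robot, and variables do not carry over. Pictures are saved under pics/ and viewed, at most 10 in all, crops included, and the job is handed in when it is done.

```bash
mkdir -p pics
python3 - <<'E'
from workcell import env
import cv2
for n in("scene","top"):
    f=env.grab_frame(n); cv2.imwrite(f"pics/{n}0.png",f["image"])
    print(n,f["position"],f["orientation"],f["fx"],f["fy"],f["cx"],f["cy"],f["D"])
    for t in("tray","cover","ruler","jar_coffee","tin_tea","sugar_tin","mug_low_3","tape_roll","marker","teaspoon_1","pen_blue"):
        r=env.search_frame(f,t); print(t,[(d["xyz"],d["score"]) for d in r[:1]])
s=env.read_state();print(s)
E
```

```text
scene [0.24718663 0.35885261 0.89586731] [  37.48254195    0.25029951 -149.6275409 ] 482.41679500705146 482.41679500705146 286.64165651069027 216.93998451629574 [-0.02240349  0.          0.          0.          0.        ]
tray [([0.546, -0.146, 0.0597], 0.6)]
cover [([0.5535, -0.186, 0.0639], 0.97)]
ruler [([0.5261, -0.1072, 0.0149], 0.78)]
jar_coffee [([0.555, -0.406, 0.1252], 0.88)]
tin_tea [([0.4654, -0.422, 0.0527], 0.69)]
sugar_tin [([0.7187, -0.2724, 0.0885], 0.7)]
mug_low_3 [([0.6614, -0.4166, 0.0418], 0.94)]
tape_roll [([0.7986, -0.0155, 0.0281], 0.96)]
marker [([0.3089, -0.3041, 0.0178], 0.56)]
teaspoon_1 [([0.4679, 0.0923, 0.0071], 0.96)]
pen_blue [([0.6215, 0.0919, 0.0079], 0.67)]
top [ 0.40206743 -0.16448557  0.93883947] [  9.51748691  -0.52908206 -90.86537523] 433.45394003855813 433.45394003855813 274.7395461147355 209.04927579033506 [-0.09409803  0.          0.          0.          0.        ]
tray [([0.5441, -0.1675, 0.0596], 0.93)]
cover [([0.5589, -0.1972, 0.0666], 0.6)]
ruler [([0.5236, -0.0891, 0.0113], 0.92)]
jar_coffee [([0.5489, -0.4148, 0.1654], 0.72)]
tin_tea
[... 290 characters left out ...]
062], 0.6)]
{'clock': 1.2, 'joint_positions': array([ 8.50610858e+01,  2.20406291e+01,  4.52885162e-01,  1.33443814e-03,
       -6.84110974e+01, -1.48182807e+01]), 'qvel': array([ 0.05047408,  0.06803807,  0.06409235, -0.02152433,  0.05601755,
        0.05224441]), 'joint_torque': array([ 9.20426501e-04, -3.90480816e+01,  1.87625438e+01,  4.22474921e+00,
        1.54375989e-02, -1.58108492e-05]), 'position': array([0.21123165, 0.5882054 , 0.22256639]), 'tool_rot': array([-1.79998563e+02, -9.03248645e-04, -1.97567039e+01]), 'force': array([-0.36060832,  0.05411717, -0.13178881]), 'wrist_torque': array([ 0.01030989,  0.02317407, -0.01161045]), 'finger_force': 0.0, 'opening': 1.003051747540313}
```

View pics/top0.png

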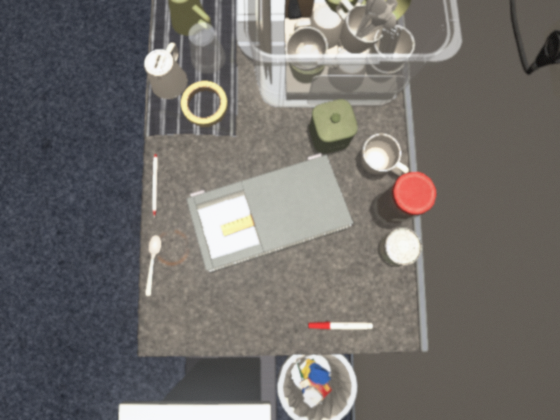

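View pics/scene0.png

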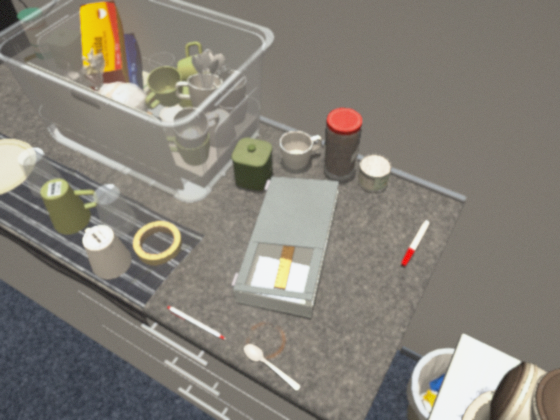

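The pictures show the tray turned about 18°, with its opening at top (229,226). The yellow ruler end is at about (236,227), and in the scene view at (285,270). Next I'll fit the tray and cover model to the masks from both cameras.

```bash
cat > h.py <<'E'
from workcell import env
import cv2, numpy as np
from scipy.spatial.transform import Rotation as R
from scipy.optimize import minimize
def proj(f,P):
    Rc=R.from_euler("xyz",f["orientation"],degrees=True).as_matrix()
    p=((np.asarray(P,float)-f["position"])@Rc)*[1,-1,-1]
    K=np.array([[f["fx"],0,f["cx"]],[0,f["fy"],f["cy"]],[0,0,1]])
    return cv2.projectPoints(p,np.zeros(3),np.zeros(3),K,np.array(f["D"]))[0][:,0]
def unproj(f,uv,z):
    Rc=R.from_euler("xyz",f["orientation"],degrees=True).as_matrix()
    K=np.array([[f["fx"],0,f["cx"]],[0,f["fy"],f["cy"]],[0,0,1]])
    n=cv2.undistortPoints(np.asarray(uv,float).reshape(-1,1,2),K,np.array(f["D"]))[:,0]
    d=np.c_[n[:,0],-n[:,1],-np.ones(len(n))]@Rc.T
    return f["position"]+d*((z-f["position"][2])/d[:,2])[:,None]
def T(p,P): # tray->world
    return R.from_euler("z",p[2]).apply(np.asarray(P,float))+[p[0],p[1],0]
def cov(p,P): # cover-closed coords -> world (hinge at x=.08,z=.048), angle p[3]
    P=np.asarray(P,float); h=np.array([.08,0,.048])
    return T(p,R.from_euler("y",p[3]).apply(P-h)+h)
def rect(x0,x1,y0,y1,z,n=2): return [[x0,y0,z],[x1,y0,z],[x1,y1,z],[x0,y1,z]]
def poly(f,P,S=4):
    m=np.zeros((420*S,560*S),np.float32)
    for W in P if isinstance(P,tuple) else (P,):
        cv2.fillPoly(m,[np.round((proj(f,W)+.5)*S*16-8).astype(np.int32)],1,shift=4)
    return m
def rest(f,p):
    m=poly(f,cov(p,rect(-.08,.08,-.155,.155,.052)))
    fr=poly(f,cov(p,rect(-.08,-.08,-.155,.155,.052)[:1]+[[-.08,.155,.052],[-.08,.155,.048],[-.08,-.155,.048]]))
    lf=poly(f,cov(p,[[-.08,.155,.052],[.08,.155,.052],[.08,.155,.048],[-.08,.155,.048]]))
    m=np.maximum(np.maximum(m,fr),lf)
    return m*(1-poly(f,cov(p,rect(-.06,.06,.035,.14,.052))))
E
cat > fit.py <<'E'
from h import *
import sys
fs=[env.grab_frame(n) for n in("scene","top")]
ms=[]
for f in fs:
    m=env.trace(f,"cover")[0]["mask"]; ms.append(cv2.resize(m.astype(np.uint8),None,fx=4,fy=4,interpolation=cv2.INTER_NEAREST))
def cost(p,idx=(0,1)):
    c=0
    for i in idx:
        r=rest(fs[i],p); c+=1-(r*ms[i]).sum()/np.maximum(r,ms[i]).sum()
    return c
for idx in((0,1),(0,),(1,)):
    best=None
    for a in(.05,.15,.25):
        p0=np.array([.545,-.16,.32,a])
        q=minimize(cost,p0,(idx,),method="Nelder-Mead",options=dict(initial_simplex=p0+np.vstack([np.zeros(4),np.diag([.01,.01,.05,.05])]),xatol=1e-4,fatol=1e-4))
        if best is None or q.fun<best.fun: best=q
    print(idx,best.x,best.fun)
    if len(idx)==2: p=best.x
for f,m,n in zip(fs,ms,("scene","top")):
    im=cv2.resize(f["image"],None,fx=4,fy=4)
    def dr(W,c): cv2.polylines(im,[np.round((proj(f,W)+.5)*4-.5).astype(int)],True,c,1)
    dr(cov(p,rect(-.08,.08,-.155,.155,.052)),(0,0,255));dr(cov(p,rect(-.06,.06,.035,.14,.052)),(0,0,255))
    dr(T(p,rect(-.08,.08,-.155,.155,0)),(255,0,0)); dr(T(p,rect(-.08,.08,-.155,.155,.048)),(0,255,0))
    r=env.trace(f,"ruler")
    if r:
        mm=r[0]["mask"].astype(np.uint8); v,u=np.nonzero(mm)
        W=unproj(f,np.c_[u,v],.013); L=R.from_euler("z",-p[2]).apply(W-[p[0],p[1],0])
        (c,s,a)=cv2.minAreaRect((L[:,:2]*1e3).astype(np.float32)); print(n,"ruler in tray mm",c,s,a,"yrange",np.percentile(L[:,1],[1,99]),"x",np.percentile(L[:,0],[1,99]),r[0]["score"])
    c=proj(f,cov(p,[[0,.03,.05]]))[0]*4; u,v=c.astype(int)
    cv2.imwrite(f"pics/fit_{n}{sys.argv[1]}.png",im[max(v-300,0):v+300,max(u-400,0):u+400])
np.save("p.npy",p)
E
python3 fit.py 0
```

```text
(0, 1) [ 0.54657604 -0.16114639  0.29220845  0.15707725] 0.12721550464630127
(0,) [ 0.54781322 -0.16031677  0.2956163   0.16357743] 0.04924839735031128
(1,) [ 0.54432623 -0.16183098  0.29509983  0.18427316] 0.045495033264160156
scene ruler in tray mm (1.2785024642944336, 56.377017974853516) (25.650981903076172, 107.56739044189453) 3.1885156631469727 yrange [0.00388501 0.10850881] x [-0.0123778   0.01479041] 0.62
top ruler in tray mm (-5.791088104248047, 73.57767486572266) (33.67365646362305, 78.08722686767578) 1.1632047891616821 yrange [0.03580162 0.11116588] x [-0.02234781  0.01070924] 0.56
```

View pics/fit_top0.png

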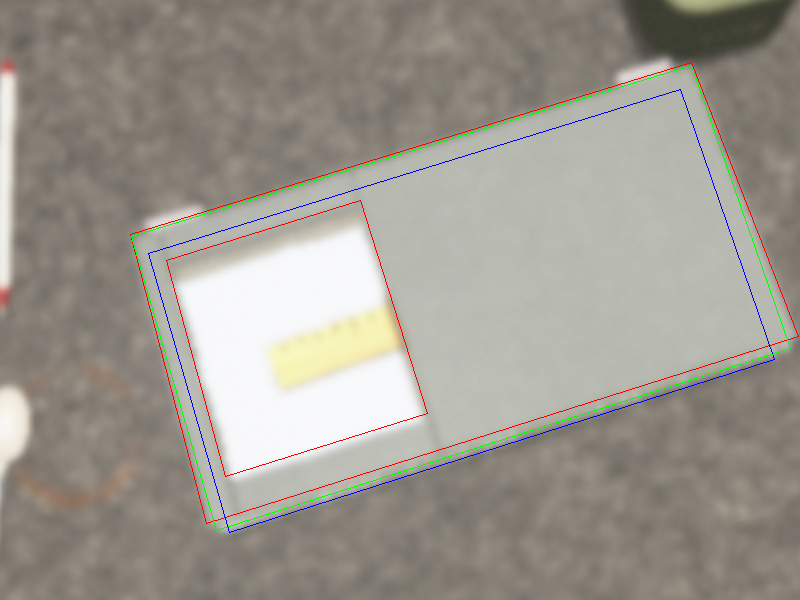

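View pics/fit_scene0.png

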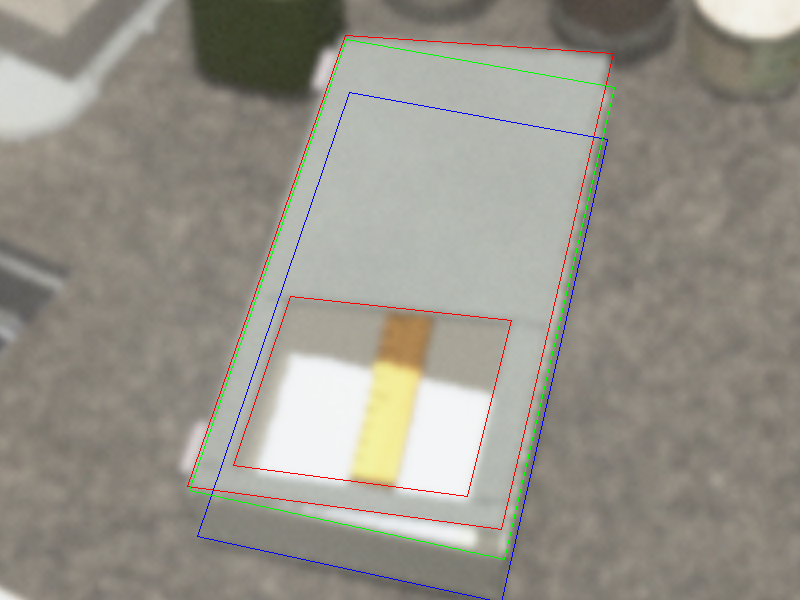

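```bash
python3 - <<'E'
from h import *
p=np.load("p.npy"); p[3]=.165
w=cov(p,[[-.068,-.06,.052]])[0]; c=T(p,[[-.068,-.06,.052]])[0]; print(w,c)
env.gripper_to(0.0)
for y in(106.74,-73.26):
    print(y,env.inverse_kinematics([w[0],w[1],.2],[180,0,y]), env.inverse_kinematics(T(p,[[0,.09,.02]])[0],[180,0,y]))
env.goto([w[0],w[1],.2],[180,0,-73.26])
env.move_straight([w[0],w[1],w[2]+.02])
r=env.move_straight([c[0],c[1],.046],rate=.04,force_limit=14)
s=env.read_state();print(r,s["position"],s["force"],s["clock"])
env.dwell(.4)
env.move_straight([c[0],c[1],.2],rate=.25)
env.goto(T(p,[[0,-.12,.35]])[0],[180,0,-73.26])
print(env.read_state()["clock"])
E
python3 fit.py 1
```

```text
[ 0.50129666 -0.23742329  0.07625502] [ 0.49874262 -0.2381916   0.052     ]
106.74 [-8.59916179e+00  1.62350544e+01 -1.15326250e+01 -2.54444375e-14
 -6.22323206e+01 -1.54660838e+02] [ 9.49251601e+00  2.64354370e+01 -2.72713501e+01 -2.54444375e-14
 -3.62932129e+01 -1.72752516e+02]
-73.26 [-8.59916179e+00  1.62350544e+01 -1.15326250e+01  2.54444375e-14
 -6.22323206e+01  2.53391618e+01] [ 9.49251601e+00  2.64354370e+01 -2.72713501e+01  2.54444375e-14
 -3.62932129e+01  7.24748399e+00]
True [ 0.49852553 -0.23832818  0.05240414] [-1.07094201  0.29218873  5.45706775] 7.95
9.825
(0, 1) [ 0.54750698 -0.16055052  0.29428158  0.00133006] 0.18328553438186646
(0,) [ 0.54889745 -0.16046253  0.30008352  0.00530146] 0.039992451667785645
(1,) [ 0.54444999 -0.16109054  0.29306791  0.07143662] 0.11222535371780396
scene ruler in tray mm (-0.3756866455078125, 60.93955612182617) (28.12691879272461, 101.00511169433594) 1.1574627161026 yrange [0.01238511 0.10997622] x [-0.014282    0.01310445] 0.65
top ruler in tray mm (-4.323001861572266, 71.99166870117188) (27.439035415649414, 72.8862075805664) 2.3485188484191895 yrange [0.03656397 0.10739621] x [-0.018185    0.00909533] 0.81
```

```bash
cat > plan.py <<'E'
from h import *
p=np.array([.5472,-.1608,.295,0]); xr=-.0015; near=.109
R0=R.from_euler("xyz",[180,0,np.degrees(p[2])-90],degrees=True)
def pose(yf,zf,th,h=.003,s=.19): # far-bottom point, tilt, tip height over ruler underside
    pos=T(p,[[xr,yf+s*np.cos(th)-h*np.sin(th),zf+s*np.sin(th)+h*np.cos(th)]])[0]
    rv=np.array([np.cos(p[2]),np.sin(p[2]),0])*th
    return pos,(R.from_rotvec(rv)*R0).as_euler("xyz",degrees=True)
def way(yf0):
    W=[]
    cap=np.radians(30); yc=.035-.0265/np.tan(cap)
    for yf in np.r_[np.linspace(yf0,yc,8)]: W.append((yf,.006,np.arctan(.0265/(.035-yf))))
    for d in(.035,.07,.105): W.append((yc+d*np.cos(cap),.006+d*np.sin(cap),cap))
    y,z,_=W[-1]; W+= [(y,z+.05,cap),(y,.17,cap)]
    return W
E
python3 - <<'E'
from plan import *
yf0=near-.21
for w in way(yf0):
    q=env.inverse_kinematics(*pose(*w)); print(np.round(w,3),None if q is None else np.round(q,0),np.round(pose(*w)[0],3))
a,o=pose(yf0,.004,0)
env.gripper_to(.55)
env.goto([a[0],a[1],.12],o)
r=env.move_straight([a[0],a[1],.003],rate=.05,force_limit=5)
s=env.read_state();print(r,s["position"],s["force"],s["clock"])
z=s["position"][2]
if z<.012:
    env.move_straight([a[0],a[1],z+.0015],rate=.02)
    env.gripper_to(0.,30)
s=env.read_state();print(s["position"],s["force"],s["opening"]*.087,s["finger_force"],s["clock"])
f=env.grab_frame("scene"); c=proj(f,[a])[0].astype(int)
cv2.imwrite("pics/grasp.png",cv2.resize(f["image"][max(c[1]-100,0):c[1]+100,c[0]-130:c[0]+130],None,fx=3,fy=3))
E
```

```text
[-0.101  0.006  0.192] [  2.  27. -17. -14. -50.  24.] [ 0.521 -0.08   0.045]
[-0.088  0.006  0.212] [  3.  26. -17. -15. -51.  24.] [ 0.518 -0.068  0.049]
[-0.075  0.006  0.236] [  3.  26. -16. -17. -52.  25.] [ 0.514 -0.057  0.053]
[-0.062  0.006  0.266] [  3.  25. -16. -18. -54.  25.] [ 0.511 -0.046  0.059]
[-0.05   0.006  0.304] [  3.  25. -15. -20. -56.  26.] [ 0.508 -0.036  0.066]
[-0.037  0.006  0.354] [  2.  25. -13. -23. -59.  28.] [ 0.505 -0.027  0.075]
[-0.024  0.006  0.424] [  0.  25. -11. -26. -64.  30.] [ 0.503 -0.019  0.087]
[-0.011  0.006  0.524] [ -3.  26.  -8. -30. -70.  33.] [ 0.502 -0.016  0.104]
[0.019 0.024 0.524] [  0.  23.  -9. -31. -70.  30.] [0.493 0.013 0.121]
[0.05  0.041 0.524] [  4.  21. -10. -31. -70.  27.] [0.484 0.042 0.139]
[0.08  0.058 0.524] [  7.  18. -10. -32. -70.  23.] [0.475 0.071 0.156]
[0.08  0.108 0.524] [  7.  15.  -7. -31. -76.  20.] [0.475 0.071 0.206]
[0.08  0.17  0.524] [  7.  12.  -2. -30. -83.  16.] [0.475 0.071 0.268]
True [ 0.5199046  -0.07610428  0.00442706] [-0.76712543  0.0399094   4.45922626] 14.5167
[ 0.51986345 -0.07607604  0.0058613 ] [-0.23767031 -0.20263608 -0.66737407] 0.025491695781641444 29.738776981830597 15.325
```

Run:
```python
from plan import *
for w in way(near-.21)[:6]:
    env.move_straight(*pose(*w,h=.002),rate=.04)
    s=env.read_state(); print(np.round(w,3),np.round(s["force"],1),round(s["opening"]*.087,4),round(s["finger_force"],1),round(s["clock"],2))
f=env.grab_frame("scene")
cv2.imwrite("pics/mid.png",cv2.resize(f["image"][130:330,180:440],None,fx=3,fy=3))
```

```text
[-0.101  0.006  0.192] [ 0.3  0.4 -0.4] 0.0259 29.7 16.49
[-0.088  0.006  0.212] [-0.1  0.3 -0.7] 0.0255 29.7 16.96
[-0.075  0.006  0.236] [-0.3  0.4  0. ] 0.0257 29.7 17.43
[-0.062  0.006  0.266] [ 0.4 -0.4 -0.8] 0.0252 29.7 17.89
[-0.05   0.006  0.304] [ 0.3 -0.5 -0.5] 0.0256 29.7 18.36
[-0.037  0.006  0.354] [-0.   0.3 -1. ] 0.0257 29.7 18.84
```

View pics/mid.png

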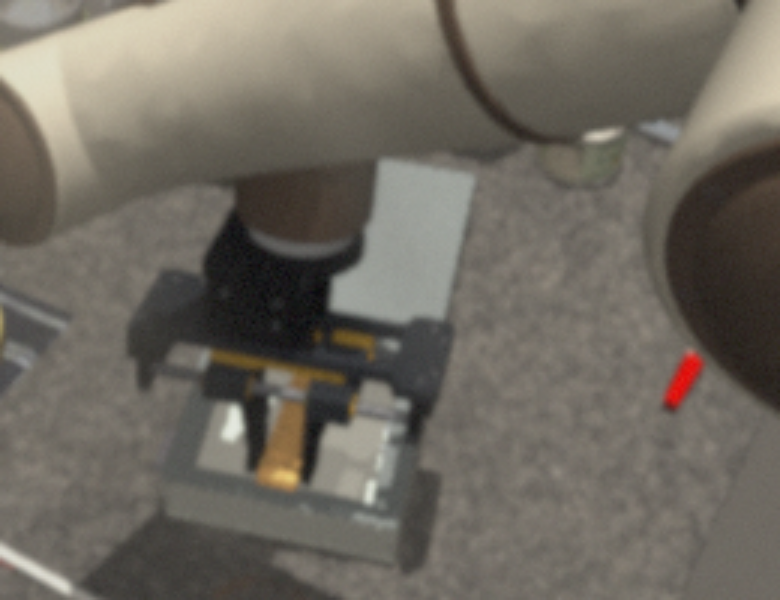

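The ruler end, at crop (280,475), is up in the fingers. The cover lies flat and there are no contact forces, so I'll carry on with the same path.

```bash
python3 - <<'E'
from plan import *
for w in way(near-.21)[6:]:
    env.move_straight(*pose(*w,h=.002),rate=.05)
    s=env.read_state(); print(np.round(w,3),np.round(s["force"],1),round(s["opening"]*.087,4),round(s["finger_force"],1),round(s["clock"],2))
env.dwell(.5)
for n in("scene","top"):
    f=env.grab_frame(n); cv2.imwrite(f"pics/end_{n}.png",f["image"])
    print(n,[(d["xyz"],d["score"]) for d in env.search_frame(f,"ruler")[:1]])
w=way(near-.21)[-1]; a=T(p,[[xr,w[0],w[1]]])[0]; print("far exp",a)
E
cd pics; python3 -c "
import cv2,numpy as np
cv2.imwrite('end.png',cv2.resize(np.hstack([cv2.imread('end_scene.png')[:, 60:460],cv2.imread('end_top.png')[:,80:480]]),(800,420)))"
```

```text
[-0.024  0.006  0.424] [-0.1  0.1  0.1] 0.0253 29.7 19.33
[-0.011  0.006  0.524] [ 0.9 -0.1 -0.7] 0.0257 29.7 19.82
[0.019 0.024 0.524] [0.6 0.4 0.1] 0.0252 29.7 20.68
[0.05  0.041 0.524] [-0.1  0.3 -0.8] 0.0256 29.7 21.52
[0.08  0.058 0.524] [0.8 0.2 0. ] 0.0251 29.7 22.38
[0.08  0.108 0.524] [-0.1 -0.1 -0.7] 0.0258 29.7 23.52
[0.08  0.17  0.524] [ 0.3 -0.3 -0.3] 0.0261 29.7 24.91
scene [([0.4823, 0.0569, 0.272], 0.95)]
top [([0.5125, -0.0373, 0.2057], 0.92)]
far exp [ 0.52249592 -0.08466006  0.17      ]
```

View pics/end.png

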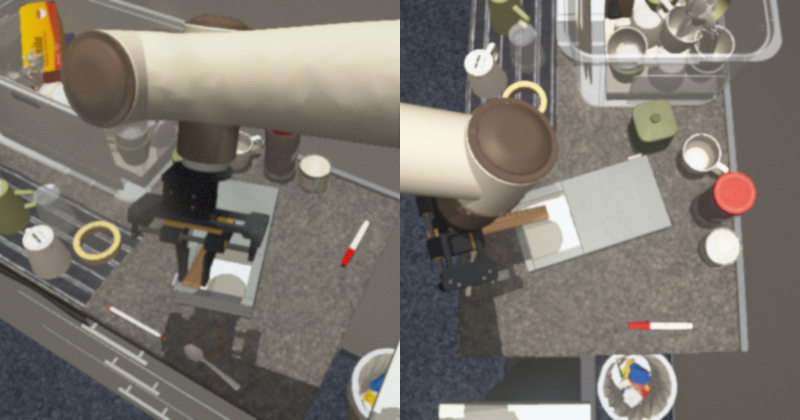

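The ruler is held tilted and clear of everything. The detected point at z 0.206 matches the expected line, which puts the far end at about 0.17 m. The cover is shut and the other things haven't moved.

```bash
python3 -c "
from workcell import env
print(env.close_job())"
```

```text
the job is handed in; nothing more can be done
None
```

I pressed the cover flush, drew the ruler out tilted through the opening, and handed the job in holding it still, with its lowest end about 12 cm above the shut cover; the hand-in call returned no verdict.

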